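Sort samples, glassware and chemicals into their trays

TASK

Sort the things left on the grey bench mat into the colour-coded trays: the brown reagent bottle into the red tray, the conical flask into the blue tray, and the two turquoise vials into the yellow tray, one in each bay. Set each down gently so that it stands upright on the tray's floor, keep it upright on the way, and leave the little beaker and the timer where they stand.

Things in the scene. Friction and masses are not known exactly. Their poses are not given: they have to be found in the camera images.
- amber_bottle_centre (a point): Brown (amber) glass reagent bottle with a pale stopper, standing upright on the grey bench mat (2 mm thick), 141 mm tall; body 53 mm in diameter up to 94 mm, above that its neck and stopper, graspable as 33 mm across. About 0.3 kg. The point is on its axis, half-way up (70.5 mm above its foot); z along its axis, up.
- flask_centre (a point): Conical glass flask with dark grey contents, standing upright on the grey bench mat (2 mm thick), 105 mm tall, 68 mm across at its foot, narrowing to a neck about 30 mm across that fills the top 30 mm. The point is on its axis, half-way up (52.5 mm above its foot); z along its axis, up.
- large_vial_centre (a point): Sample vial with turquoise contents and a white cap, the larger of two, standing upright on the grey bench mat (2 mm thick), 27 mm in diameter, 60 mm tall. The point is on its axis, half-way up (30 mm above its foot); z up.
- small_vial_centre (a point): Sample vial with turquoise contents and a white cap, the smaller of two, standing upright on the grey bench mat (2 mm thick), 23 mm in diameter, 51 mm tall. The point is on its axis, half-way up (25.5 mm above its foot); z up.
- red_tray: Red open tray for chemicals, one bay, 88 x 88 mm outside (80 x 80 mm inside), fixed to the bench, rim 18 mm high, walls 4 mm, floor 4 mm thick. Origin: centre of its underside; x and y along its sides, z up.
- blue_tray: Blue open tray for glassware, one bay, 100 x 100 mm outside (92 x 92 mm inside), fixed to the bench, rim 18 mm high, walls 4 mm, floor 4 mm thick. Origin: centre of its underside; x and y along its sides, z up.
- yellow_tray: Yellow open tray for samples, 70 mm along x and 116 mm along y outside, fixed to the bench, rim 18 mm high, walls 4 mm, floor 4 mm thick. Origin: centre of its underside; x and y along its sides, z up. A 4 mm wall across its middle, as high as the rim, parts it into two bays of 62 x 52 mm, whose centres lie at y = +28 mm and y = -28 mm.
- beaker: Small empty glass beaker, 51 mm across, 52 mm tall, standing loose on the grey mat among the things; not to be disturbed. Origin: centre of its underside, z up.
- timer: White lab timer with a display, 24 x 64 x 52 mm (x, y, z), standing loose on the grey mat among the things; not to be disturbed. Origin: centre of its underside, z up.
There are look-alikes about, which are no part of the job. Leave any green look-alike of the part that bears flask_centre alone.

How it is judged:
At the end, for the whole second after the job is handed in: Bottle on the red tray's floor (axis within 16 mm of centre along each side), flask on the blue tray's (18 mm), one vial in each yellow bay, either way round (21 mm in x, 17 mm in y of bay centre); each within 6 mm of its standing height and 0.1 rad of upright, at rest (x of amber_bottle_centre in the frame of red_tray between -0.016 and 0.016 m and y of amber_bottle_centre in the frame of red_tray between -0.016 and 0.016 m and z of amber_bottle_centre in the frame of red_tray between 0.0685 and 0.0805 m and x of flask_centre in the frame of blue_tray between -0.018 and 0.018 m and y of flask_centre in the frame of blue_tray between -0.018 and 0.018 m and z of flask_centre in the frame of blue_tray between 0.0505 and 0.0625 m and ((x of large_vial_centre in the frame of yellow_tray between -0.021 and 0.021 m and y of large_vial_centre in the frame of yellow_tray between 0.011 and 0.045 m and z of large_vial_centre in the frame of yellow_tray between 0.028 and 0.04 m and x of small_vial_centre in the frame of yellow_tray between -0.021 and 0.021 m and y of small_vial_centre in the frame of yellow_tray between -0.045 and -0.011 m and z of small_vial_centre in the frame of yellow_tray between 0.0235 and 0.0355 m) or (x of small_vial_centre in the frame of yellow_tray between -0.021 and 0.021 m and y of small_vial_centre in the frame of yellow_tray between 0.011 and 0.045 m and z of small_vial_centre in the frame of yellow_tray between 0.0235 and 0.0355 m and x of large_vial_centre in the frame of yellow_tray between -0.021 and 0.021 m and y of large_vial_centre in the frame of yellow_tray between -0.045 and -0.011 m and z of large_vial_centre in the frame of yellow_tray between 0.028 and 0.04 m)) and angle between each of amber_bottle_centre, flask_centre, large_vial_centre, small_vial_centre's own z axis and vertical below 0.1 rad and linear speed of each of amber_bottle, flask, large_vial, small_vial below 0.02 m/s and angular speed of each of amber_bottle, flask, large_vial, small_vial below 0.2 rad/s); the robot touches nothing.
It fails at once if the small beaker or the timer is pushed more than 30 mm from its place or tipped over (distance of any of beaker, timer from where it was at the start of the episode above 0.03 m or angle between any of beaker, timer's own z axis and vertical above 0.35 rad).
It fails at once if a bottle, flask or vial is tipped by more than 0.6 rad (angle between any of amber_bottle_centre, flask_centre, large_vial_centre, small_vial_centre's own z axis and vertical above 0.6 rad).
It fails at once if a bottle, flask or vial is dropped or knocked: it moves faster than 0.7 m/s with no finger on it ((linear speed of amber_bottle above 0.7 m/s and contact force between the fingers and amber_bottle below 0.05 N) or (linear speed of flask above 0.7 m/s and contact force between the fingers and flask below 0.05 N) or (linear speed of large_vial above 0.7 m/s and contact force between the fingers and large_vial below 0.05 N) or (linear speed of small_vial above 0.7 m/s and contact force between the fingers and small_vial below 0.05 N)).
It also fails if it takes over 112 s, if anything falls off the work surface, if the arm or the gripper's body presses on something with over 40 N, if the wrist force passes 120 N, or if a joint passes its speed limit or range.

ROBOT

A 6-joint arm with a two-finger parallel gripper is mounted at the origin on a cart in front of the work surface, level with it; the furniture and walls round the work are solid. World frame = base frame: x ahead of the robot, y to its left, z up, the work surface at z = 0. Lengths are in m, angles in rad, forces in N, time in s.
With the tool pointing down it reaches from about 0.15 to 0.775 m from the base axis. Payload 6.1 kg.
Tool frame: the origin (TCP) lies midway between the tips of the shut fingers; the grasp point (between the pads) lies 19 mm behind it; z points along the fingers, y is the line along which they close (so a half turn about z gives the same grasp; the last joint's range is limited). The gripper opens to 85 mm and grips with 20 to 120 N. Pads are 22 mm wide; open, the fingers measure 114 mm over their backs; the gripper's body (76 mm by 85 mm) begins 54 mm behind the grasp point. The pads swing forward as they close: fully open they stand 13 mm farther back than shut.
Start: joints at [0, 0.126, -0.04, 1.405, 0, 1.571], TCP at [0.525, -0, 0.231] pointing down, gripper open.
Joint ranges: [-2.72, 2.72], [-0.95, 1.95], [-1.27, 1.35], [-1.78, 2.02], [-1.46, 1.47], [-3.14, 3.14]. Speed limits (rad/s): [2.39, 2.39, 3.01, 3.14, 3.14, 3.14].

INTERFACE

Orientations are given as a unit quaternion [x, y, z, w].
In Python, from rig import env gives the robot as it stands. The module is installed in compiled form; this text tells all that it offers.
- The arm moves only by the tool play_rows, never from a script. Its argument "targets" is a list of rows, each a list of 5 numbers: the closure, from 0 (fully open) to 1 (shut), then the shift along the tool's x, y, z in mm, then the turn about the tool's z in degrees. In form: [[claw, dx, dy, dz, spin], ...]. A call has 1 to 12 rows; each row is the pose to reach, as a shift and turn from the pose commanded when the call began, along the tool's axes at that moment; what a row does not reach only later rows make up. A row lasts 1/8 s, in which the tool goes at most 62.5 mm and 10.7 degrees, less where a joint would pass 70% of its speed; a pose out of reach is approached as far as the arm can. A call with a gripper value outside its range is refused whole. The fingers move at their own pace and stop on an object; "grip_force" is the grip in N (left out, the last holds). Time passes only in rows, so rows that repeat a pose let the fingers close. It gives the time, the measured TCP pose, the force, the opening and the grip force at its end, in the units of the state.
- env.read_state(): the state, without advancing time (a new reading comes with each control period).
- env.get_image(name): name is "scene" or "side" or "wrist"; returns a dict with "image" (420x560x3 uint8, red, green, blue), "fx", "fy", "cx", "cy" (pixels), "k1" (the pictures are not rectified: a ray, as slopes to the right and down, at radius r is drawn at 1 + k1 r^2 times it, then the intrinsics apply), "R" (3x3) and "t" (3): a world point X has camera coordinates R X + t; the wrist camera has in their place "tool_from_camera" (4x4, takes a point from camera to tool coordinates, whose origin is the TCP and whose axes are the flange's). Camera axes: x right, y down, z forward; pixel columns grow to the right and rows downward; lengths in m; the calibration is good to about 2 mm. A picture is of the moment at which its call begins: read the wrist's pose just before it. There is no depth.
- env.hand_in(): hands the job in; it is judged then, once.
The state is a dict: "clock": time; "joint_positions": joint angles; "qd": joint speeds; "joint_efforts": joint torques, N m; "eef_pos": TCP position; "ee_rot": TCP orientation; "ft_force": force on the tool from outside, world axes, zero at the start; "ft_torque": the same for the moment, N m; "opening": finger opening in m; "grip_force": force on a finger pad.
Only numpy, scipy, OpenCV 4.12 (cv2) and the standard library are available. Lean on these libraries where they do the work, as an engineer would, in place of code of your own. Each camera call takes 0.05 s, during which the arm holds its last target. There are 200 camera calls.

## Working session

There is one attempt and no reset: what is moved stays moved. The work goes in short steps, Python scripts to look and compute and a tool call to move; the robot and the scene stay as the last step left them, time stands still between calls to the robot, and variables do not carry over. Pictures are saved under pics/ and viewed, at most 14 in all, crops included, and the job is handed in when it is done.

Besides the shell and the picture viewer there is one more tool, called after ">>>" as name([rows], argument=value, ...), one row to a line, values as JSON. play_rows: Moves the arm, as the interface text tells. Its arguments: {"type":"object","properties":{"targets":{"type":"array"},"grip_force":{"type":"number"}},"required":["targets"]}

```bash
mkdir -p pics; cat > h.py <<'E'
import numpy as np, cv2
from rig import env
def grab(n,save=None):
    s=env.read_state(); d=env.get_image(n); im=cv2.cvtColor(d["image"],cv2.COLOR_RGB2BGR)
    if save: cv2.imwrite("pics/"+save,im)
    return s,d,im
def pose(s,d):
    from scipy.spatial.transform import Rotation as Ro
    if "R" in d: R=np.array(d["R"]);return R.T,-R.T@np.array(d["t"])
    T=np.eye(4);T[:3,:3]=Ro.from_quat(s["ee_rot"]).as_matrix();T[:3,3]=s["eef_pos"];T=T@np.array(d["tool_from_camera"]);return T[:3,:3],T[:3,3]
def ray(s,d,u,v):
    K=np.array([[d["fx"],0,d["cx"]],[0,d["fy"],d["cy"]],[0,0,1]])
    p=cv2.undistortPoints(np.array([[[u,v]]],float),K,np.array([d["k1"],0,0,0,0]))[0,0]
    R,c=pose(s,d); return c,R@np.array([p[0],p[1],1])
def onz(s,d,u,v,z):
    c,r=ray(s,d,u,v); return c+r*(z-c[2])/r[2]
def proj(s,d,X):
    R,c=pose(s,d);x=R.T@(np.array(X)-c);K=np.array([[d["fx"],0,d["cx"]],[0,d["fy"],d["cy"]],[0,0,1]])
    # k1 forward
    q=x[:2]/x[2];q=q*(1+d["k1"]*(q@q));return q*[d["fx"],d["fy"]]+[d["cx"],d["cy"]]
E
python3 - <<'E'
from h import *
for n in("scene","side","wrist"):
    s,d,im=grab(n,n+"0.png");R,c=pose(s,d);print(n,c,d["k1"],d["fx"])
print(s)
E
```

```text
scene [-0.26130391  0.67096554  0.54327733] -0.11253572114690513 471.6037063130795
side [ 0.42369625 -0.8767475   0.40713913] -0.06845114231500943 388.59507088749365
wrist [0.52615818 0.07582404 0.37416603] -0.04634920949958054 304.5007116466349
{'clock': 0.1, 'joint_positions': array([-1.86574278e-06,  1.26321241e-01, -4.05172533e-02,  1.40540088e+00,
        1.85215282e-05,  1.57080130e+00]), 'qd': array([ 0.00093374, -0.00176033,  0.00317463,  0.00059105,  0.00060322,
        0.00273893]), 'joint_efforts': array([-1.61755201e-03, -4.36907172e+01,  3.53606522e+01,  1.36335523e-02,
       -5.14612566e-05,  1.73892335e-06]), 'eef_pos': array([5.24626235e-01, 4.49429397e-06, 2.30600835e-01]), 'ee_rot': array([ 7.07109021e-01,  7.07104173e-01, -5.03646746e-04, -5.16741853e-04]), 'ft_force': array([ 0.59859744,  0.48925107, -0.22442484]), 'ft_torque': array([-0.01805091, -0.02184586, -0.01538677]), 'grip_force': 0.0, 'opening': 0.08527196594785187}
```

View pics/scene0.png

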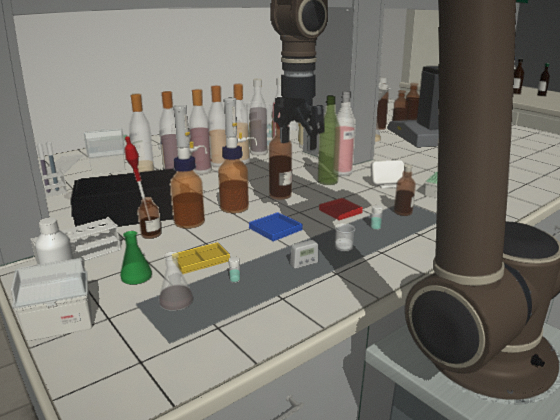

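View pics/side0.png

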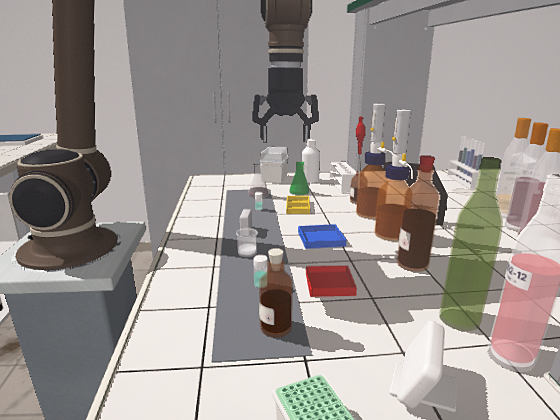

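View pics/wrist0.png

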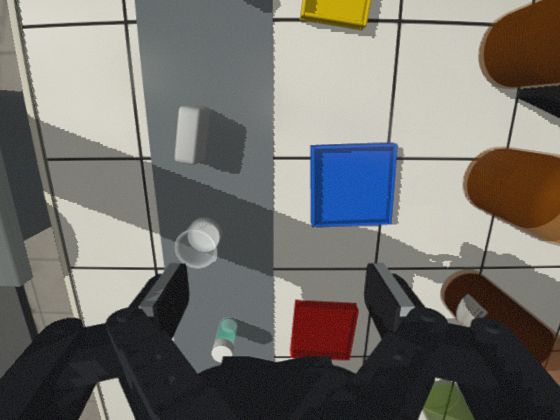

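The mat holds four targets, seen in the scene view. The amber bottle is at (405,193), distinct from the dropper bottle at (149,218) and the tall brown bottles at (187,190), (233,180) and (281,160), which are off the mat. The clear flask with grey contents is at (175,285); the green look-alike is at (135,260). The vials are at (235,270) and (376,217). The beaker is at (345,237), the timer at (305,254).

```bash
cat > m.py <<'E'
from h import *
hs={"blue":((105,150,60),(130,255,255)),"red":((0,150,60),(6,255,255)),"yellow":((20,150,80),(32,255,255)),"turq":((75,60,80),(97,255,255))}
def blobs(im,c,amin=20):
    m=cv2.inRange(cv2.cvtColor(im,cv2.COLOR_BGR2HSV),*map(np.array,hs[c]))
    cs,_=cv2.findContours(m,cv2.RETR_EXTERNAL,cv2.CHAIN_APPROX_NONE)
    return [k for k in sorted(cs,key=cv2.contourArea,reverse=True)[:3] if cv2.contourArea(k)>amin]
E
python3 - <<'E'
from m import *
for n in("scene","side","wrist"):
    s,d,im=grab(n)
    for c in hs:
        for k in blobs(im,c):
            x,y,w,h=cv2.boundingRect(k)
            if c=="turq": print(n,c,(x,y,w,h),onz(s,d,x+w/2,y+h/2,.022).round(3))
            else:
                P=np.array([onz(s,d,*p[0],.016)[:2]*1000 for p in k],np.float32)
                print(n,c,(x,y,w,h),[np.round(a,1) for a in cv2.minAreaRect(P)])
    if n=="scene":
        a=im[150:320,110:250];b=im[150:250,330:450]
        a=cv2.resize(a,None,fx=3,fy=3);b=cv2.resize(b,None,fx=3,fy=3);o=np.zeros((510,780,3),np.uint8);o[:,:420]=a;o[:300,420:]=b
        cv2.imwrite("pics/crop.png",o)
        # foot / neck by hand
        print("bottle foot",onz(s,d,404,213,.004),"flask foot c",onz(s,d,176,300,.004),"beaker",onz(s,d,345,245,.004),"timer",onz(s,d,306,258,.02))
    if n=="side": print("bottle mid",onz(s,d,276,308,.05),"top",onz(s,d,276,256,.137),"beaker",onz(s,d,247,243,.03))
    if n=="wrist": print("timer",onz(s,d,193,132,.052),"beaker",onz(s,d,196,246,.052))
E
```

```text
scene blue (249, 213, 53, 28) [array([607.6,  -3.3]), array([119.1, 116.6]), np.float64(0.9)]
scene red (320, 199, 42, 21) [array([ 583.1, -213.4]), array([107.6, 106.4]), np.float64(87.3)]
scene red (125, 137, 15, 44) [array([1440.7,   48.3]), array([ 42.4, 587.5]), np.float64(70.5)]
scene yellow (178, 243, 52, 31) [array([583.9, 230.6]), array([120.8,  95.2]), np.float64(81.5)]
scene turq (229, 270, 11, 12) [0.459 0.222 0.022]
scene turq (371, 218, 10, 11) [ 0.445 -0.206  0.022]
bottle foot [ 0.46522045 -0.35124968  0.004     ] flask foot c [0.4803032 0.3484776 0.004    ] beaker [ 0.43528699 -0.08260406  0.004     ] timer [0.42585498 0.05266614 0.02      ]
side blue (299, 225, 47, 23) [array([613.7, -17.5]), array([106.1, 128.2]), np.float64(2.2)]
side red (306, 266, 50, 31) [array([ 587.4, -229.8]), array([111.8,  88.6]), np.float64(86.6)]
side red (356, 123, 9, 31) [array([1143.5, 1422.4]), array([1073.4,   51.5]), np.float64(72.7)]
side red (421, 157, 14, 15) [array([1225.4,  685.9]), array([294. ,  42.1]), np.float64(59.5)]
side yellow (287, 196, 23, 18) [array([590., 213.]), array([154.,  67.]), np.float64(83.3)]
side turq (254, 271, 12, 16) [ 0.452 -0.224  0.022]
bottle mid [ 0.4705733  -0.36285385  0.05      ] top [ 0.47141526 -0.35370902  0.137     ] beaker [ 0.43079082 -0.07679072  0.03      ]
wrist blue (310, 144, 86, 83) [array([617.1,  -6.2]), array([101., 100.]), np.float64(2.0)]
wrist red (290, 301, 68, 59) [array([ 591.6, -216.5]), array([97.6, 88.3]), np.float64(86.1)]
wrist yellow (299, 0, 72, 30) [array([586.7, 178.1]), array([73.8, 27.7]), np.float64(0.6)]
wrist turq (217, 318, 19, 24) [ 0.456 -0.21   0.022]
timer [0.43971475 0.05961241 0.052     ] beaker [ 0.43279777 -0.06856257  0.052     ]
```

View pics/crop.png

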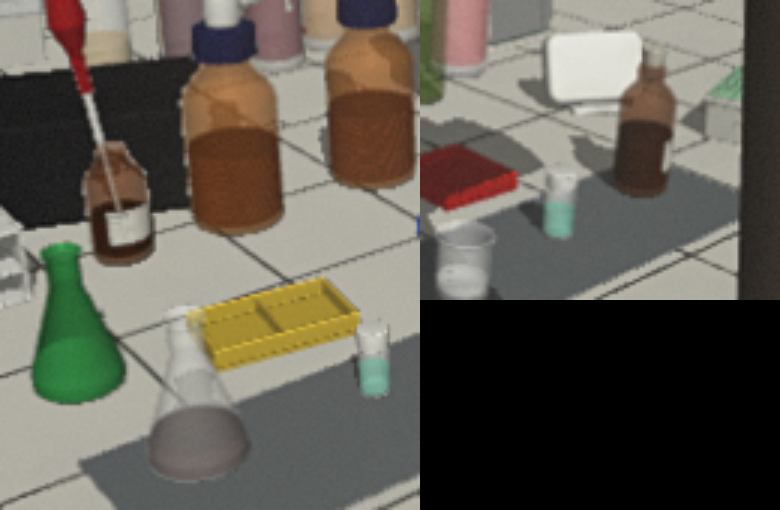

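Confirmed: the bottle, flask and vials on the mat are the ones meant, and the green flask and dropper bottle stand off it. Move the wrist camera over the right-hand end.

>>> play_rows([
  [0, -60, -4, -20, 0],
  [0, -120, -8, -40, 0],
  [0, -180, -12, -40, 0],
  [0, -240, -16, -40, 0],
  [0, -300, -20, -40, 0],
  [0, -360, -25, -40, 0],
  [0, -360, -25, -40, 0],
  [0, -360, -25, -40, 0],
], grip_force=30)

```text
clock: 1.3
eef_pos: [0.4998, -0.3601, 0.2709]
ee_rot: [0.707, 0.707, 0.0, -0.0]
ft_force: [-0.3, 1.1, 0.3]
opening: 0.0856
grip_force: 0.0
```

```bash
python3 - <<'E'
from m import *
s,d,im=grab("wrist","w1.png");print(s["eef_pos"],s["ee_rot"],pose(s,d))
for c in("red","turq"):
    for k in blobs(im,c):
        x,y,w,h=cv2.boundingRect(k);P=np.array([onz(s,d,*p[0],.016)[:2]*1000 for p in k],np.float32)
        print(c,(x,y,w,h),onz(s,d,x+w/2,y+h/2,.022).round(3),[np.round(a,1) for a in cv2.minAreaRect(P)])
print(proj(s,d,[.471,-.355,.143]),proj(s,d,[.471,-.355,.002]),proj(s,d,[.452,-.212,.06]))
E
```

```text
[ 0.4997684  -0.36010479  0.27090622] [ 7.07400855e-01  7.06812417e-01  7.79486915e-05 -4.80619472e-04] (array([[ 9.99996826e-01, -1.94659990e-03, -1.59960560e-03],
       [-2.33215680e-03, -9.55401440e-01, -2.95300947e-01],
       [-9.53432706e-04,  2.95303740e-01, -9.55402948e-01]]), array([ 0.50123835, -0.28439535,  0.41452992]))
red (313, 18, 80, 84) [ 0.592 -0.221  0.022] [array([ 592. , -220.4]), array([87.8, 88.5]), np.float64(86.2)]
turq (232, 50, 18, 16) [ 0.459 -0.218  0.022] [array([ 459.8, -219. ]), array([24.3,  9.6]), np.float64(35.6)]
[243.89537153 195.49333509] [254.50858397 169.44384833] [229.896056    45.05410087]
```

View pics/w1.png

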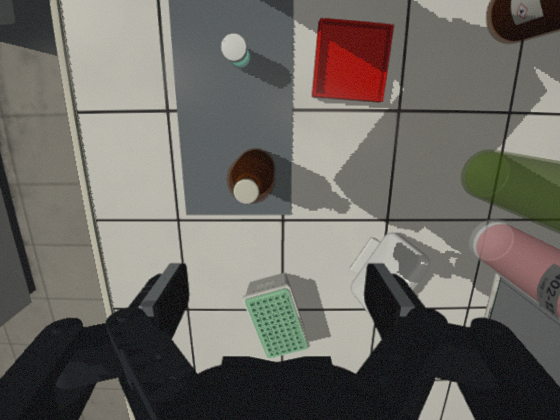

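The view shows the bottle's stopper at (246,190), the right vial's cap at (234,47) and the red tray at (353,60).

```bash
python3 - <<'E'
from m import *
s,d,im=grab("wrist")
hsv=cv2.cvtColor(im,cv2.COLOR_BGR2HSV)
for (u,v,z,n) in((246,190,.143,"bottle"),(234,47,.062,"vial")):
    m=((hsv[...,2]>140)&(hsv[...,1]<60)).astype(np.uint8);n_,l,st,ce=cv2.connectedComponentsWithStats(m,connectivity=4)
    i=l[v,u];print(n,st[i],ce[i],onz(s,d,*ce[i],z).round(4), "hand",onz(s,d,u,v,z).round(4))
E
```

```text
bottle [234 180  24  24 452] [245.22345133 191.60619469] [ 0.4726 -0.3508  0.143 ] hand [ 0.4734 -0.3493  0.143 ]
vial [221  34  25  27 528] [232.89772727  47.10416667] [ 0.4555 -0.2138  0.062 ] hand [ 0.4567 -0.2137  0.062 ]
```

>>> play_rows([
  [0, 9, -27, 0, 0],
  [0, 9, -27, 50, 0],
  [0, 9, -27, 100, 0],
  [0, 9, -27, 145, 0],
  [0, 9, -27, 168, 0],
  [0, 9, -27, 168, 0],
  [0.4, 9, -27, 168, 0],
  [1, 9, -27, 168, 0],
  [1, 9, -27, 168, 0],
  [1, 9, -27, 168, 0],
  [1, 9, -27, 168, 0],
  [1, 9, -27, 168, 0],
], grip_force=40)

```text
clock: 2.9
eef_pos: [0.4731, -0.3515, 0.1045]
ee_rot: [0.707, 0.707, -0.0, 0.001]
ft_force: [-2.0, 0.9, 5.7]
opening: 0.0321
grip_force: 39.2
```

>>> play_rows([
  [1, 0, 0, -20, 0],
  [1, 0, 0, -50, 0],
  [1, 20, 18, -55, 0],
  [1, 50, 45, -55, 0],
  [1, 80, 73, -55, 0],
  [1, 110, 100, -55, 0],
  [1, 125, 114, -55, 0],
  [1, 131, 119, -55, 0],
  [1, 131, 119, -45, 0],
  [1, 131, 119, -30, 0],
  [1, 131, 119, -20, 0],
  [1, 131, 119, -20, 0],
])

```text
clock: 4.4
eef_pos: [0.5908, -0.2202, 0.1218]
ee_rot: [0.707, 0.707, -0.001, -0.001]
ft_force: [0.1, -0.2, -3.6]
opening: 0.0325
grip_force: 40.5
```

```bash
python3 - <<'E'
from m import *
s,d,im=grab("side");s2,d2,i2=grab("scene");print(s["eef_pos"],s["ft_force"],s["opening"])
o=np.hstack([cv2.resize(im[200:320,230:380],None,fx=2.6,fy=2.6),cv2.resize(i2[130:250,290:440],None,fx=2.6,fy=2.6)]);cv2.imwrite("pics/b1.png",o)
E
```

```text
[ 0.59076522 -0.22023388  0.1217563 ] [ 0.07073987 -0.24658356 -3.61701979] 0.03252522016295464
```

View pics/b1.png

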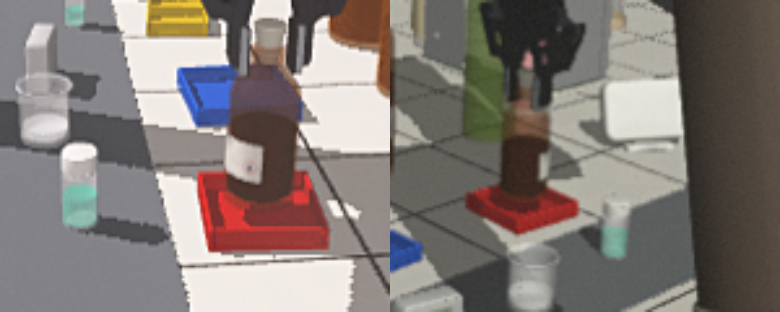

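The bottle hangs upright over the red tray. Lower gently.

>>> play_rows([
  [1, 0, 0, 6, 0],
  [1, 0, 0, 11, 0],
  [1, 0, 0, 13, 0],
  [1, 0, 0, 14, 0],
  [1, 0, 0, 15, 0],
  [1, 0, 0, 16, 0],
  [1, 0, 0, 16, 0],
])

```text
clock: 5.38
eef_pos: [0.592, -0.22, 0.1073]
ee_rot: [0.707, 0.707, -0.0, -0.0]
ft_force: [0.4, 0.3, -3.3]
opening: 0.0322
grip_force: 40.6
```

>>> play_rows([
  [1, 0, 0, 0.5, 0],
  [1, 0, 0, 1, 0],
  [1, 0, 0, 1.5, 0],
  [1, 0, 0, 1.5, 0],
])

```text
clock: 5.88
eef_pos: [0.5921, -0.2201, 0.1066]
ee_rot: [0.707, 0.707, 0.0, 0.0]
ft_force: [-1.9, 1.2, 2.9]
opening: 0.0321
grip_force: 41.4
```

>>> play_rows([
  [0.6, 0, 0, 0, 0],
  [0.3, 0, 0, 0, 0],
  [0, 0, 0, 0, 0],
  [0, 0, 0, 0, 0],
  [0, 0, 0, -20, 0],
  [0, 0, 0, -60, 0],
  [0, 0, 0, -90, 0],
  [0, 3, -60, -90, 0],
  [0, 6, -110, -60, 0],
  [0, 6, -136, -30, 0],
  [0, 6, -136, 20, 0],
  [0, 6, -136, 20, 0],
])

```text
clock: 7.38
eef_pos: [0.4532, -0.2128, 0.083]
ee_rot: [0.707, 0.707, -0.001, -0.003]
ft_force: [0.1, 0.2, -0.4]
opening: 0.0855
grip_force: 0.0
```

>>> play_rows([
  [0, 0, 0, 30, 0],
  [0, 0, 0, 55, 0],
  [0, 0, 0, 66, 0],
  [0, 0, 0, 66, 0],
  [0.5, 0, 0, 66, 0],
  [1, 0, 0, 66, 0],
  [1, 0, 0, 66, 0],
  [1, 0, 0, 66, 0],
  [1, 0, 0, 66, 0],
  [1, 0, 0, 66, 0],
], grip_force=30)

```text
clock: 8.62
eef_pos: [0.4563, -0.2142, 0.0204]
ee_rot: [0.707, 0.707, 0.0, 0.0]
ft_force: [0.2, 0.8, 5.5]
opening: 0.0262
grip_force: 29.5
```

>>> play_rows([
  [1, 0, 0, -20, 0],
  [1, 0, 0, -60, 0],
  [1, 20, 10, -100, 0],
  [1, 60, 25, -120, 0],
  [1, 100, 40, -120, 0],
  [1, 150, 60, -120, 0],
  [1, 200, 80, -120, 0],
  [1, 250, 100, -120, 0],
  [1, 300, 120, -120, 0],
  [1, 325, 128, -120, 0],
  [1, 334, 131, -120, 0],
  [1, 334, 131, -120, 0],
])

```text
clock: 10.12
eef_pos: [0.5867, 0.1199, 0.1394]
ee_rot: [0.707, 0.707, -0.0, -0.0]
ft_force: [-0.5, 0.2, -0.7]
opening: 0.0265
grip_force: 29.6
```

```bash
python3 - <<'E'
from m import *
s,d,im=grab("wrist","w2.png");print(s["eef_pos"],s["opening"],s["ft_force"])
for c in("yellow","blue","turq"):
    for k in blobs(im,c):
        x,y,w,h=cv2.boundingRect(k);P=np.array([onz(s,d,*p[0],.018)[:2]*1000 for p in k],np.float32)
        print(c,(x,y,w,h),onz(s,d,x+w/2,y+h/2,.022).round(3),[np.round(a,1) for a in cv2.minAreaRect(P)])
E
```

```text
[0.58674105 0.11985804 0.13937834] 0.026495864786105622 [-0.48223062  0.24359959 -0.73861257]
yellow (233, 0, 105, 150) [0.595 0.227 0.022] [array([593.1, 229.2]), array([115. ,  69.4]), np.float64(81.9)]
blue (259, 330, 56, 30) [ 0.599 -0.035  0.022] [array([598.5, -40.3]), array([62., 34.]), np.float64(10.5)]
blue (333, 267, 23, 35) [0.654 0.038 0.022] [array([658.1,  35.9]), array([17.4, 42. ]), np.float64(20.7)]
turq (251, 235, 51, 46) [0.588 0.066 0.022] [array([587.5,  64.4]), array([47.7, 49. ]), np.float64(90.0)]
turq (133, 77, 16, 29) [0.478 0.215 0.022] [array([476.1, 214.8]), array([22.2, 12. ]), np.float64(78.4)]
```

View pics/w2.png

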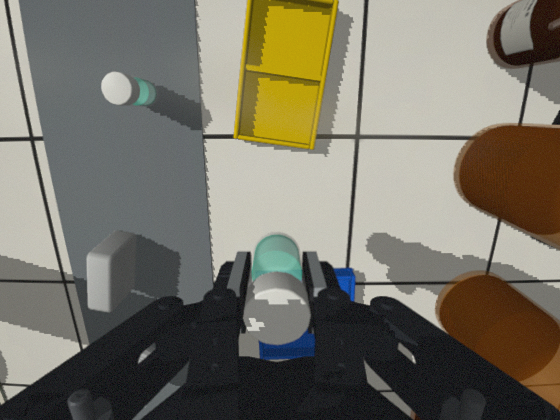

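Yellow tray measures 115 x 69 mm at rim height, matching. Centre (0.593, 0.229), turned about 8°, so the near bay is at (0.589, 0.201). Small vial's cap at (118,88).

>>> play_rows([
  [1, 40, 1, 0, 0],
  [1, 70, 2, 0, 0],
  [1, 81, 2, 20, 0],
  [1, 81, 2, 50, 0],
  [1, 81, 2, 80, 0],
  [1, 81, 2, 100, 0],
  [1, 81, 2, 110, 0],
  [1, 81, 2, 114, 0],
  [1, 81, 2, 115, 0],
  [1, 81, 2, 116, 0],
  [1, 81, 2, 117, 0],
  [1, 81, 2, 117, 0],
])

```text
clock: 11.68
eef_pos: [0.589, 0.2011, 0.023]
ee_rot: [0.707, 0.707, 0.0, 0.0]
ft_force: [-0.6, -0.5, -0.7]
opening: 0.0262
grip_force: 29.6
```

```bash
python3 - <<'E'
from m import *
s,d,im=grab("side","x.png");print(s["eef_pos"],s["ft_force"])
# small vial cap from stored w2 picture
w=env.get_image("wrist");w["_"]=0
S={"eef_pos":np.array([.58674,.11986,.13938]),"ee_rot":np.array([.7071068,.7071068,0,0])}
i=cv2.imread("pics/w2.png");h=cv2.cvtColor(i,cv2.COLOR_BGR2HSV)
m=((h[...,2]>140)&(h[...,1]<60)).astype(np.uint8);n_,l,st,ce=cv2.connectedComponentsWithStats(m,connectivity=4)
k=l[88,116];print(st[k],ce[k],onz(S,w,*ce[k],.053),onz(S,w,117,88,.053),onz(S,w,110,270,.054))
E
```

```text
[0.58904695 0.2011064  0.02297887] [-0.61171589 -0.51948055 -0.7226548 ]
[101  71  31  34 793] [115.77301387  87.56998739] [0.47292105 0.21591944 0.053     ] [0.47378333 0.21560906 0.053     ] [0.44580735 0.07060035 0.054     ]
```

>>> play_rows([
  [1, 0, 0, 0.5, 0],
  [1, 0, 0, 1, 0],
  [1, 0, 0, 1.5, 0],
  [1, 0, 0, 1.5, 0],
])

```text
clock: 12.28
eef_pos: [0.5891, 0.2011, 0.0224]
ee_rot: [0.707, 0.707, 0.0, 0.0]
ft_force: [-2.9, -0.7, 7.5]
opening: 0.0264
grip_force: 30.1
```

>>> play_rows([
  [0.75, 0, 0, 0, 0],
  [0.5, 0, 0, 0, 0],
  [0.2, 0, 0, 0, 0],
  [0, 0, 0, 0, 0],
  [0, 0, 0, 0, 0],
  [0, 0, 0, -20, 0],
  [0, 0, 0, -70, 0],
  [0, 0, 0, -120, 0],
  [0, -25, -60, -137, 0],
  [0, -51, -116, -137, 0],
  [0, -51, -116, -137, 0],
  [0, -51, -116, -137, 0],
])

```text
clock: 13.78
eef_pos: [0.4734, 0.1501, 0.1589]
ee_rot: [0.707, 0.707, 0.001, 0.0]
ft_force: [0.4, 0.6, 1.4]
opening: 0.0852
grip_force: 0.0
```

```bash
python3 - <<'E'
from m import *
s,d,im=grab("wrist","w3.png");print(s["eef_pos"],s["opening"])
p=proj(s,d,[.473,.216,.053]);print(p,proj(s,d,[.48,.348,.107]),proj(s,d,[.589,.201,.064]))
h=cv2.cvtColor(im,cv2.COLOR_BGR2HSV)
m=((h[...,2]>140)&(h[...,1]<60)).astype(np.uint8);n_,l,st,ce=cv2.connectedComponentsWithStats(m,connectivity=4)
k=l[int(p[1]),int(p[0])];print(st[k],ce[k],onz(s,d,*ce[k],.053))
E
```

```text
[0.47342775 0.15011067 0.15885928] 0.08523440297634771
[273.9521084  128.34651257] [ 285.776828   -121.45713494] [422.1940954  149.25105143]
[260 115  29  29 649] [273.90600924 128.83204931] [0.47296195 0.21562424 0.053     ]
```

View pics/w3.png

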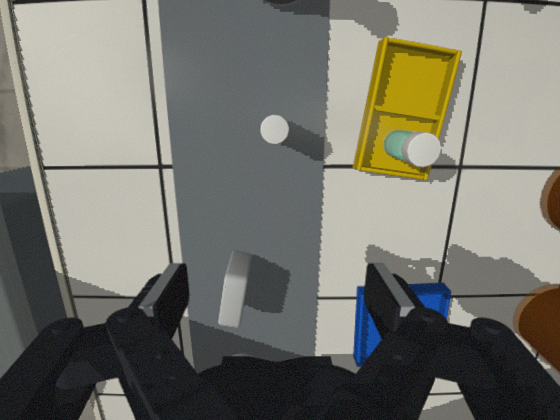

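Cap at (274,128) agrees with the first measurement (0.473, 0.216). The large vial stands in the near bay.

>>> play_rows([
  [0, 45, 0, 0, 0],
  [0, 65, 0, 30, 0],
  [0, 65, 0, 80, 0],
  [0, 65, 0, 125, 0],
  [0, 65, 0, 141, 0],
  [0, 65, 0, 141, 0],
  [0.5, 65, 0, 141, 0],
  [1, 65, 0, 141, 0],
  [1, 65, 0, 141, 0],
  [1, 65, 0, 141, 0],
  [1, 65, 0, 141, 0],
  [1, 65, 0, 141, 0],
])

```text
clock: 15.32
eef_pos: [0.4735, 0.2152, 0.0182]
ee_rot: [0.707, 0.707, 0.001, 0.0]
ft_force: [-0.5, -0.0, 6.3]
opening: 0.0221
grip_force: 29.3
```

>>> play_rows([
  [1, 0, 0, -25, 0],
  [1, 0, 0, -60, 0],
  [1, 20, 20, -90, 0],
  [1, 35, 60, -90, 0],
  [1, 44, 100, -90, 0],
  [1, 44, 123, -90, 0],
  [1, 44, 123, -75, 0],
  [1, 44, 123, -45, 0],
  [1, 44, 123, -20, 0],
  [1, 44, 123, -9, 0],
  [1, 44, 123, -5, 0],
  [1, 44, 123, -5, 0],
])

```text
clock: 16.82
eef_pos: [0.596, 0.2591, 0.0228]
ee_rot: [0.707, 0.707, 0.0, 0.0]
ft_force: [0.3, 1.0, 0.5]
opening: 0.0225
grip_force: 29.5
```

>>> play_rows([
  [1, 0, 0, 1, 0],
  [1, 0, 0, 2, 0],
  [1, 0, 0, 3, 0],
  [1, 0, 0, 3.5, 0],
  [1, 0, 0, 3.5, 0],
])

```text
clock: 17.45
eef_pos: [0.5963, 0.2592, 0.0203]
ee_rot: [0.707, 0.707, 0.001, 0.0]
ft_force: [-2.3, -0.7, 7.3]
opening: 0.022
grip_force: 30.1
```

>>> play_rows([
  [0.75, 0, 0, 0, 0],
  [0.5, 0, 0, 0, 0],
  [0.2, 0, 0, 0, 0],
  [0, 0, 0, 0, 0],
  [0, 0, 0, 0, 0],
  [0, 0, 0, -20, 0],
  [0, 0, 0, -70, 0],
  [0, 0, 0, -130, 0],
  [0, 0, -20, -190, 0],
  [0, 6, -70, -200, 0],
  [0, 11, -116, -200, 0],
  [0, 11, -116, -200, 0],
])

```text
clock: 18.95
eef_pos: [0.4776, 0.2702, 0.2198]
ee_rot: [0.706, 0.708, 0.0, 0.0]
ft_force: [1.1, -0.6, -0.5]
opening: 0.0849
grip_force: 0.0
```

```bash
python3 - <<'E'
from m import *
s,d,im=grab("wrist","w4.png");print(s["eef_pos"],s["opening"])
print(proj(s,d,[.48,.348,.107]),proj(s,d,[.48,.348,.002]))
E
```

```text
[0.4776211  0.27016744 0.21983163] 0.08494180272114224
[277.81961828 112.77576559] [277.35162688 113.55537739]
```

View pics/w4.png

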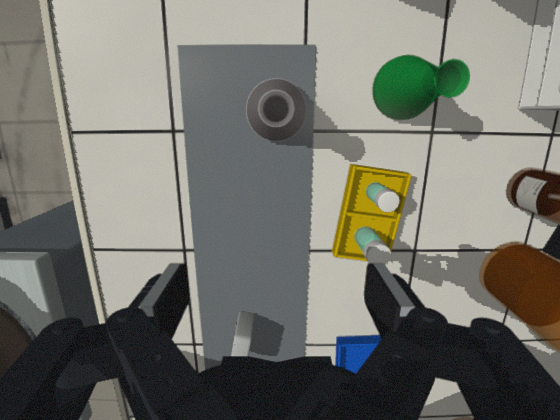

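The flask's neck is at (277,108), the green look-alike at (405,85), and both vials stand in their bays. Flask at about (0.479, 0.352).

>>> play_rows([
  [0, 50, 1, 0, 0],
  [0, 82, 1, 0, 0],
  [0, 82, 1, 50, 0],
  [0, 82, 1, 100, 0],
  [0, 82, 1, 135, 0],
  [0, 82, 1, 146, 0],
  [0, 82, 1, 146, 0],
  [0.4, 82, 1, 146, 0],
  [1, 82, 1, 146, 0],
  [1, 82, 1, 146, 0],
  [1, 82, 1, 146, 0],
  [1, 82, 1, 146, 0],
], grip_force=30)

```text
clock: 20.5
eef_pos: [0.4813, 0.3523, 0.0735]
ee_rot: [0.707, 0.707, 0.001, 0.0]
ft_force: [-1.2, -0.1, 4.2]
opening: 0.0295
grip_force: 31.8
```

>>> play_rows([
  [1, 0, 0, -25, 0],
  [1, 0, 0, -60, 0],
  [1, -20, 5, -95, 0],
  [1, -60, 20, -100, 0],
  [1, -110, 40, -100, 0],
  [1, -160, 60, -100, 0],
  [1, -210, 80, -100, 0],
  [1, -260, 100, -100, 0],
  [1, -310, 120, -100, 0],
  [1, -345, 132, -100, 0],
  [1, -358, 136, -100, 0],
  [1, -358, 136, -100, 0],
])

```text
clock: 22.0
eef_pos: [0.6168, -0.0063, 0.1723]
ee_rot: [0.708, 0.707, -0.0, -0.0]
ft_force: [0.1, 0.5, 0.0]
opening: 0.0294
grip_force: 32.0
```

>>> play_rows([
  [1, 0, 0, 20, 0],
  [1, 0, 0, 50, 0],
  [1, 0, 0, 75, 0],
  [1, 0, 0, 88, 0],
  [1, 0, 0, 94, 0],
  [1, 0, 0, 96, 0],
  [1, 0, 0, 96, 0],
])

```text
clock: 22.88
eef_pos: [0.6174, -0.0059, 0.0776]
ee_rot: [0.707, 0.707, 0.0, 0.0]
ft_force: [-0.4, -0.1, -0.8]
opening: 0.0292
grip_force: 32.1
```

```bash
python3 - <<'E'
from m import *
s,d,im=grab("side");s2,d2,i2=grab("scene");print(s["eef_pos"],s["ft_force"],s["opening"])
o=np.hstack([cv2.resize(im[170:320,230:380],None,fx=2.6,fy=2.6),cv2.resize(i2[120:270,210:360],None,fx=2.6,fy=2.6)]);cv2.imwrite("pics/f1.png",o)
E
```

```text
[ 0.61742442 -0.00591029  0.07757102] [-0.42640619 -0.13091646 -0.83252984] 0.029170941842411348
```

View pics/f1.png

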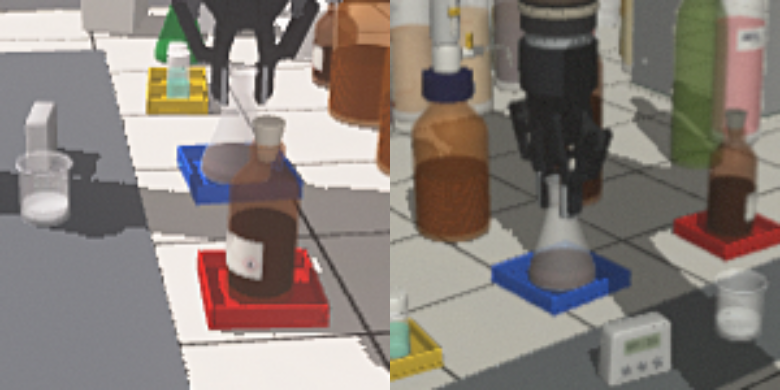

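The flask hangs upright inside the blue tray, and the bottle stands in the red one. Lower the last 2–3 mm.

>>> play_rows([
  [1, 0, 0, 1, 0],
  [1, 0, 0, 2, 0],
  [1, 0, 0, 2.5, 0],
  [1, 0, 0, 3, 0],
  [1, 0, 0, 3, 0],
])

```text
clock: 23.6
eef_pos: [0.6172, -0.0061, 0.0755]
ee_rot: [0.707, 0.707, 0.001, 0.001]
ft_force: [-3.8, -0.2, 7.6]
opening: 0.0291
grip_force: 32.7
```

>>> play_rows([
  [0.75, 0, 0, 0, 0],
  [0.5, 0, 0, 0, 0],
  [0.2, 0, 0, 0, 0],
  [0, 0, 0, 0, 0],
  [0, 0, 0, 0, 0],
  [0, 0, 0, -20, 0],
  [0, 0, 0, -70, 0],
  [0, 0, 0, -130, 0],
  [0, -20, -30, -180, 0],
  [0, -50, -60, -200, 0],
  [0, -50, -60, -200, 0],
  [0, -50, -60, -200, 0],
])

```text
clock: 25.1
eef_pos: [0.5571, -0.056, 0.2733]
ee_rot: [0.707, 0.707, 0.0, -0.0]
ft_force: [-0.3, 0.1, 0.1]
opening: 0.0853
grip_force: 0.0
```

```bash
python3 - <<'E'
from m import *
s,d,im=grab("wrist","w5.png");s2,d2,i2=grab("scene");print(s["eef_pos"],s["opening"])
o=np.hstack([cv2.resize(im,(400,300)),cv2.resize(i2[130:310,150:440],(400,250))[:300] if 0 else cv2.copyMakeBorder(cv2.resize(i2[130:310,150:440],(400,250)),0,50,0,0,cv2.BORDER_CONSTANT)])
cv2.imwrite("pics/end.png",o)
E
```

```text
[ 0.55714724 -0.05595604  0.27333125] 0.08528134381622919
```

View pics/end.png

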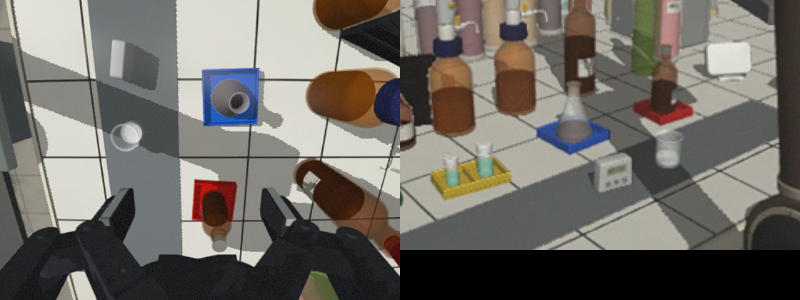

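The flask is centred in the blue tray at (231,97), the bottle stands in the red tray, both vials stand in their bays, and the beaker and timer have not moved. Handing in.

```bash
python3 -c "
from rig import env
print(env.hand_in())"
```

```text
the job is handed in; nothing more can be done
None
```

The job is handed in at about 25 s on the robot's clock. The bottle stands in the red tray, the flask in the blue tray and one vial in each yellow bay; the beaker and timer were left alone. `hand_in` returned no verdict, so this rests on the final pictures.

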